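Close the rivet canister with its two-part lid

ROBOT

A 6-joint arm with a two-finger parallel gripper is mounted at the origin on the work surface. World frame = base frame: x ahead of the robot, y to its left, z up, the work surface at z = 0. Lengths are in mm, angles in degrees, forces in N, time in s.
With the tool pointing down it reaches from about 300 to 850 mm from the base axis. Payload 4.2 kg.
Tool frame: the origin (TCP) lies between the finger pads; the fingertips stand 8 mm ahead of it and the grasp point (between the pads) lies 11 mm behind it; x points along the fingers, y is the direction in which the jaws open and shut, and the axes are right-handed (so a half turn about x gives the same grasp; the last joint's range is limited). The gripper opens to 91 mm and grips with 3 to 60 N. Pads are 32 mm wide; open, the fingers measure 118 mm over their backs; the gripper's body (76 mm by 178 mm) begins 60 mm behind the grasp point.
Start: joints at [-68.125, 18.312, 89.639, -0, 72.044, -1.146], TCP at [224.873, -529.221, 221.976] pointing down, gripper open.
Joint ranges: [-177.97, 177.97], [-48.28, 115.42], [12.27, 149.76], [-77.06, 257.06], [2.81, 150.46], [-146.56, 146.56]. Speed limits (degrees/s): [147.25, 147.25, 180, 180, 180, 180].

INTERFACE

Orientations are given as [roll, pitch, yaw] about the fixed x, y, z axes, in that order (R = Rz(yaw) Ry(pitch) Rx(roll)).
In Python, from workcell import env gives the robot as it stands.
- The arm moves only by the tool arm_command, never from a script. Its arguments are lists of equal length, an entry for each row: "slide": the shift along the tool's x, y, z in cm, a list of three; "turn": the turn, a rotation vector about the tool's x, y, z in rad, a list of three; "grip": the closure in counts, from 0 (fully open) to 255 (shut). A call has 1 to 20 rows; each row is the pose to reach, as a shift and turn from the pose commanded when the call began, along the tool's axes at that moment; what a row does not reach only later rows make up. A row lasts 1/12 s, in which the tool goes at most 41.7 mm and 7.16 degrees, less where a joint would pass 70% of its speed; a pose out of reach is approached as far as the arm can. A call with a gripper value outside its range is refused whole. The fingers move at their own pace and stop on an object; "newtons" is the grip in N (left out, the last holds). Time passes only in rows, so rows that repeat a pose let the fingers close. It gives the time, the measured TCP pose, the force and the opening at its end, in the units of the state.
- env.state(): the state, without advancing time (a new reading comes with each control period).
- env.grab_frame(name): name is "side" or "top"; returns (picture, depth): 384x512x3 uint8, red, green, blue; 384x512 float32, mm along the optical axis (not along the pixel's ray), 0 where there is no reading.
- env.calibration(name): a dict with "K" (3x3 intrinsics, pixels), "k1" (the pictures are not rectified: a ray, as slopes to the right and down, at radius r is drawn at 1 + k1 r^2 times it, then the intrinsics apply), "camera_from_world" (4x4, takes a point from world to camera coordinates). Camera axes: x right, y up, looking along -z (the intrinsics and any distortion apply to the point x, -y, -z); pixel columns grow to the right and rows downward; lengths in mm; the calibration is good to about 2 mm. A picture is of the moment at which its call begins. calibration takes no time and is no camera call.
- env.job_done(): hands the job in, once; it reports no verdict.
Trained networks look in the newest picture that a camera, given by its name, has taken for a name from the list of things; names that differ only in an ending like _2 or _b are one class to them, and where a whole thing is asked for, a point or a joint stands for the part that bears it (a point fixed in the world has none). Each returns a list of dicts, best first, with "p" (0 to 1); they miss things now and then, are a little off and sometimes report something else, mostly with a low value. They report only what shows in the picture. A call takes as long as a camera call. They do not tell look-alikes from the thing itself.
- env.search_frame(camera, label): "point" ([x, y, z] in mm, in world coordinates, good to about 4 mm: the middle of the surface that is visible of it).
The state is a dict: "time_s": time; "qpos": joint angles; "qvel": joint speeds; "effort": joint torques, N m; "ee_pos": TCP position; "ee_rot": TCP orientation; "force": force on the tool from outside, world axes, zero at the start; "torque": the same for the moment, N m; "gripper_width": finger opening in mm.
Only numpy, scipy, OpenCV 4.12 (cv2) and the standard library are available. Lean on these libraries where they do the work, as an engineer would, in place of code of your own. Each camera call takes 0.05 s, during which the arm holds its last target.

TASK

Close the rivet canister: first lay the loose steel disc flat in its mouth, knob up, so it is fully home, then put the ring over it and screw it down clockwise until it clamps the disc firmly. Tighten it snugly but without force, never press or knock hard on the canister, and leave the hammer, the cup and the reed plate where they are.

Things in the scene. Friction and masses are not known exactly. Their poses are not given: they have to be found in the camera images.
- canister: Beige canister, 72 mm wide, with a steel neck, fixed on the bench (z = 0) by a wooden foot 110 x 110 x 12 mm. Origin under the foot's centre, z up. The rim is 95 mm above the origin, the body's shoulder 29 to 35 mm below the rim.
- rim (a point): Centre of the canister's mouth, at the rim of its steel neck. Axes as the canister's. The bore is 42.4 mm wide; 4 mm below the rim a ledge (with a 32 mm hole) carries the disc. The neck is 47 mm wide outside.
- disc: Loose steel disc, 40 mm wide, 7 mm thick, lower edge stepped 1.5 mm; on top in its middle a round knob, 12 mm wide, 18 mm tall (top 25 mm above the underside). About 85 g. Origin: centre of the underside, z up. Lies on the bench, knob up. Home in the mouth, its underside is 4 mm below the rim and its top 3 mm above it.
- ring: Loose aluminium screw ring, 20 mm tall, open side down, 16-sided outside, 63 mm across flats (flats face +x and every 22.5 degrees), 56.6 mm wide inside. Inside at the lower edge 4 lugs, on its +x, +y, -x, -y, reach in to 50 mm; each 7 mm (15 degrees) wide, 4 mm tall, marked by a dark dot on top. About 120 g. Origin: centre of the lower edge, z up.
- hammer: Bystander: hammer, 240 mm long, wooden handle, lying on the bench. Origin: middle of its length.
- mug: Bystander: beige cup, 72 mm wide, 85 mm tall. Origin under its centre.
- reed_plate: Bystander: aluminium reed plate 50 x 85 x 5 mm, slotted, flat on the bench. Origin under its centre.
- thread (a point): On the canister's axis, 10 mm below the rim. Here 4 ribs, 3 mm thick, 54 mm over all, circle the neck, with 4 gaps 90 degrees apart; the gaps' middles lie up to 35 degrees either way of the canister's +x, +y, -x, -y: see or feel for them. Each rib begins 13 degrees clockwise (from above) of a gap's middle, spans 64 and slopes down clockwise: underside 8.7 to 11.9 mm below the rim.
- ring_top (a point): Centre of the ring's 3 mm top, which has a 30 mm hole for the knob. Lugs in the gaps, the ring rests on the disc, this point 6 mm above the rim; lugs on the ribs, 5 to 8 mm higher. Turned clockwise from the gaps the lugs pass under the ribs: loose for about 30 degrees, then it clamps and stiffens fast; snug at about 40 to 50, overtight by 65. It does not turn back by itself.
There are look-alikes about, which are no part of the job. What is shaped like the ring but brown or turquoise is not meant.

How it is judged (in metres and radians):
On the way:
1. the disc lies fully home in the mouth, let go, the ring not yet on (z of disc in the frame of rim between -0.006 and -0.0025 m and horizontal distance between disc and rim below 0.0025 m and angle between disc's own z axis and vertical below 0.06 rad and contact force between the fingers and disc below 0.2 N and horizontal distance between ring and rim above 0.06 m), for 0.2 s.
At the end, for the whole second after the job is handed in: Disc home: underside 2.5 to 6 mm below the rim, within 2.5 mm of centre, level. Ring: lower edge 12.5 to 16.5 mm below the rim, centred within 3 mm, level, pressing on the disc with over 7 N. Everything released (z of disc in the frame of rim between -0.006 and -0.0025 m and horizontal distance between disc and rim below 0.0025 m and angle between each of disc, ring's own z axis and vertical below 0.06 rad and z of ring in the frame of rim between -0.0165 and -0.0125 m and horizontal distance between ring and rim below 0.003 m and contact force between ring and disc above 7 N); the robot touches nothing.
It fails at once if the disc pressed into the canister with more than 50 N (contact force between disc and canister above 50 N).
It fails at once if the ring pressed with more than 25 N on the canister while it has not dropped into the thread (z of ring in the frame of rim above -0.0115 m and contact force between ring and canister above 25 N).
It fails at once if the ring overtightened: more than 60 N on the canister (contact force between ring and canister above 60 N).
It fails at once if the arm or gripper pushing on the canister with more than 10 N (contact force between any of the arm, the fingers and canister above 10 N).
It fails at once if the hammer, the cup or the reed plate moved by more than 30 mm (distance of any of hammer, mug, reed_plate from where it was at the start of the episode above 0.03 m).
It also fails if it takes over 72 s, if anything falls off the work surface, if the arm or the gripper's body presses on something with over 40 N, if the wrist force passes 120 N, or if a joint passes its speed limit or range.

## Working session

There is one attempt and no reset: what is moved stays moved. The work goes in short steps, Python scripts to look and compute and a tool call to move; the robot and the scene stay as the last step left them, time stands still between calls to the robot, and variables do not carry over. Pictures are saved under pics/ and viewed, and the job is handed in when it is done.

Besides the shell and the picture viewer there is one more tool, called after "Emit:" by a JSON object that holds its "api" and its "payload", one argument or row to a line. arm_command: Moves the arm, as the interface text tells. Its arguments: {"type":"object","properties":{"slide":{"type":"array","items":{"type":"array","items":{"type":"number"}}},"turn":{"type":"array","items":{"type":"array","items":{"type":"number"}}},"grip":{"type":"array","items":{"type":"number"}},"newtons":{"type":"number"}},"required":["slide","turn","grip"]}

```bash
ls; mkdir -p pics; cat > h.py <<'E'
import numpy as np, cv2
from workcell import env
def grab(n,tag):
    p,d=env.grab_frame(n); cv2.imwrite(f'pics/{tag}.png',p[:,:,::-1]); np.save(f'pics/{tag}.npy',d); return p,d
def w2p(n,P):
    c=env.calibration(n);T=np.array(c['camera_from_world']);K=np.array(c['K'])
    q=np.atleast_2d(P)@T[:3,:3].T+T[:3,3]
    s=np.c_[q[:,0]/-q[:,2],-q[:,1]/-q[:,2]]
    s=s*(1+c['k1']*(s**2).sum(1,keepdims=True))
    return s@K[:2,:2].T+K[:2,2]
def ray(n,uv):
    c=env.calibration(n);K=np.array(c['K'])
    uv=np.atleast_2d(uv).astype(float)
    d=(uv-K[:2,2])@np.linalg.inv(K[:2,:2]).T; s=d.copy()
    for _ in range(20): s=d/(1+c['k1']*(s**2).sum(1,keepdims=True))
    return s
def p2w(n,uv,depth):
    s=ray(n,uv);T=np.array(env.calibration(n)['camera_from_world']);z=np.atleast_1d(depth)[:,None]
    q=np.c_[s[:,0:1]*z,-s[:,1:2]*z,-z]
    return (q-T[:3,3])@T[:3,:3]
def onz(n,uv,z):
    s=ray(n,uv);T=np.array(env.calibration(n)['camera_from_world'])
    d=np.c_[s[:,0],-s[:,1],-np.ones(len(s))]@T[:3,:3]; o=-T[:3,3]@T[:3,:3]
    return o+d*((z-o[2])/d[:,2])[:,None]
E
python3 - <<'E'
from h import *
grab('side','s0');grab('top','t0')
for l in ['canister','disc','ring','hammer','mug','reed_plate']:
    for c in ['top','side']:
        print(l,c,[(round(r['p'],2),np.round(r['point']).tolist(),w2p(c,r['point']).round().tolist()) for r in env.search_frame(c,l)])
for c in ['top','side']:
    k=env.calibration(c); T=np.array(k['camera_from_world']); print(c,k['K'],k['k1'],-T[:3,:3].T@T[:3,3])
print(env.state())
E
```

```text
pics
canister top [(0.61, [551.0, -47.0, 11.0], [[268.0, 206.0]])]
canister side [(0.66, [555.0, -62.0, 29.0], [[249.0, 220.0]])]
disc top [(0.7, [508.0, -257.0, 8.0], [[354.0, 225.0]]), (0.2, [702.0, 236.0, 51.0], [[154.0, 140.0]])]
disc side [(0.66, [506.0, -259.0, 8.0], [[250.0, 292.0]]), (0.6, [484.0, 196.0, 18.0], [[202.0, 172.0]])]
ring top [(0.95, [388.0, 170.0, 21.0], [[176.0, 271.0]]), (0.77, [480.0, 208.0, 22.0], [[162.0, 232.0]]), (0.56, [575.0, 233.0, 16.0], [[155.0, 193.0]])]
ring side [(0.89, [393.0, 159.0, 21.0], [[171.0, 184.0]]), (0.73, [583.0, 216.0, 18.0], [[234.0, 163.0]]), (0.66, [480.0, 196.0, 18.0], [[200.0, 172.0]]), (0.46, [702.0, 49.0, 4.0], [[291.0, 192.0]])]
hammer top [(0.75, [648.0, -178.0, 26.0], [[322.0, 167.0]]), (0.62, [477.0, 207.0, 23.0], [[162.0, 233.0]])]
hammer side [(0.8, [665.0, -187.0, 26.0], [[311.0, 247.0]])]
mug top [(0.75, [703.0, 238.0, 51.0], [[153.0, 139.0]])]
mug side [(0.57, [695.0, 211.0, 62.0], [[270.0, 146.0]]), (0.17, [475.0, 198.0, 23.0], [[198.0, 171.0]])]
reed_plate top [(0.89, [707.0, 53.0, 8.0], [[230.0, 144.0]])]
reed_plate
[... 391 characters left out ...]
8793524431 [ 375.03010295 -800.84051768  666.24177963]
{'time_s': 0.7, 'qpos': array([-6.81216526e+01,  1.83104442e+01,  8.96402681e+01, -1.91476330e-04,
        7.20408068e+01, -1.14645097e+00]), 'qvel': array([-0.04447633,  0.01037841, -0.02899719, -0.04496213,  0.08665411,
        0.02653048]), 'effort': array([ 5.97679832e-05, -4.12228954e+01, -2.32189679e+01,  7.26206624e-02,
        3.76106857e-02,  1.82071028e-05]), 'ee_pos': array([ 224.90220318, -529.21498169,  221.98192636]), 'ee_rot': array([ 87.62311893,  89.99151715, -69.35202367]), 'force': array([-0.69306165, -0.50170136,  0.17255245]), 'torque': array([-0.03791742,  0.02923954, -0.02274214]), 'gripper_width': 91.134425091016}
```

```bash
python3 - <<'E'
import cv2,numpy as np
a=cv2.imread('pics/t0.png');b=cv2.imread('pics/s0.png')
cv2.imwrite('pics/t0b.png',cv2.resize(a,(800,600),interpolation=cv2.INTER_CUBIC))
cv2.imwrite('pics/s0b.png',cv2.resize(b,(800,600),interpolation=cv2.INTER_CUBIC))
E
```

```text
(no output)
```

View pics/t0b.png

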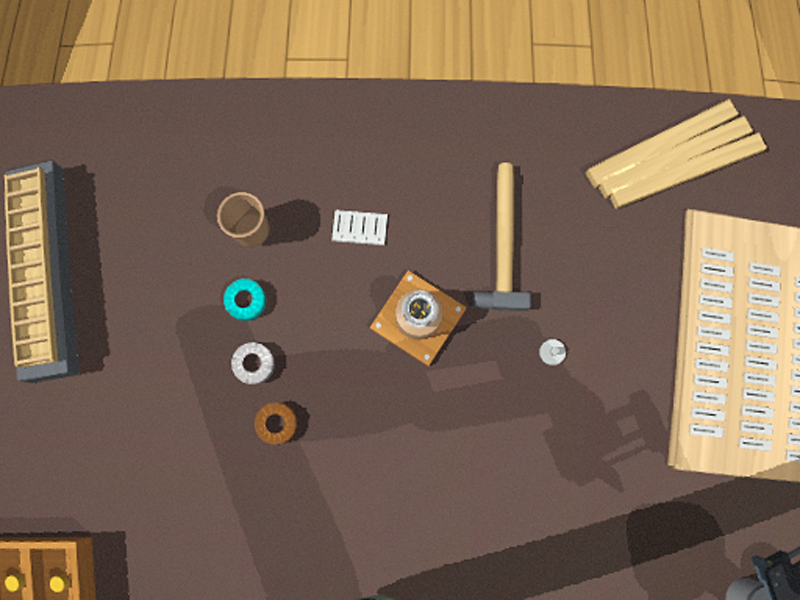

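View pics/s0b.png

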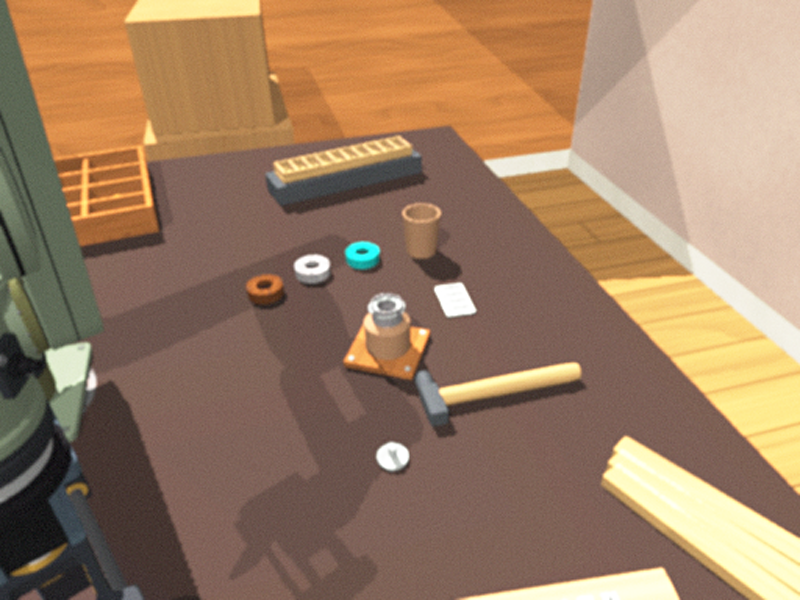

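The top picture (512-px coordinates) shows three ring shapes: brown (176,271), silver (162,232) and turquoise (155,193). The silver one is aluminium, so it is the ring meant. The disc is at (354,225), knob up, and the canister neck is at (268,200). I'll confirm these in enlarged crops.

```bash
python3 - <<'E'
import cv2,numpy as np
a=cv2.imread('pics/t0.png')
c=lambda u,v,r:cv2.resize(a[v-r:v+r,u-r:u+r],(400,400),interpolation=cv2.INTER_CUBIC)
cv2.imwrite('pics/crop0.png',np.hstack([c(162,232,20),c(268,202,20)]))
cv2.imwrite('pics/crop1.png',np.hstack([c(354,225,15),c(268,202,35)]))
E
```

```text
(no output)
```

View pics/crop0.png

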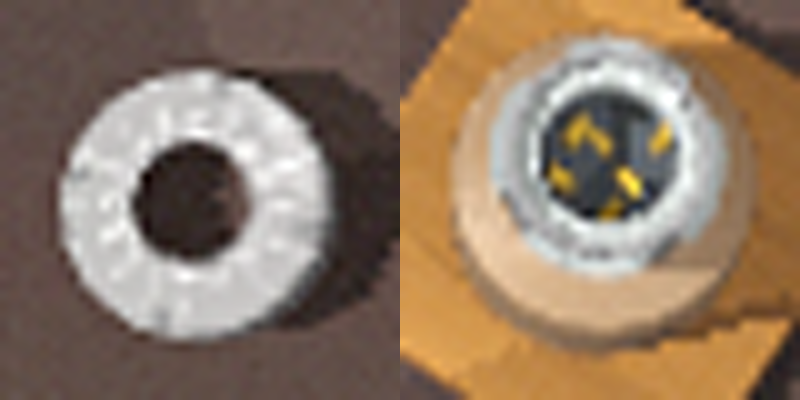

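View pics/crop1.png

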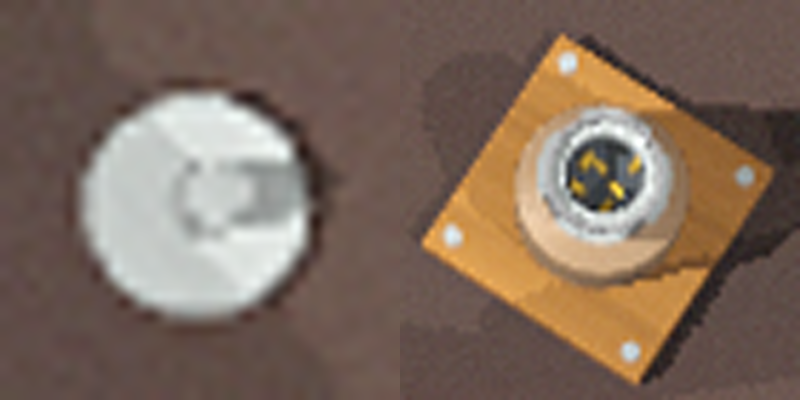

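The crops confirm the silver ring, with dots visible at 4 lugs, and the disc lying knob up with its knob near crop pixel (210,195). The canister's ribs show as dark arcs around the neck. Next I fit the positions.

```bash
cat > fit.py <<'E'
from h import *
from scipy.optimize import least_squares
def cloud(n,tag):
    d=np.load(f'pics/{tag}.npy'); v,u=np.mgrid[0:384,0:512]
    P=p2w(n,np.c_[u.ravel(),v.ravel()],d.ravel()); P[d.ravel()==0]=np.nan
    return P.reshape(384,512,3)
def edges(n,img,c,z,rlo,rhi,nang=180,sub=0.25,pol=0):
    "radial strongest edge of image along world circle rays at height z"
    g=cv2.GaussianBlur(cv2.cvtColor(img,cv2.COLOR_BGR2GRAY).astype(np.float32),(0,0),0.7)
    a=np.linspace(0,2*np.pi,nang,endpoint=False); r=np.arange(rlo,rhi,sub)
    X=c[0]+np.cos(a)[:,None]*r; Y=c[1]+np.sin(a)[:,None]*r
    uv=w2p(n,np.c_[X.ravel(),Y.ravel(),np.full(X.size,z)]).astype(np.float32)
    s=cv2.remap(g,uv[:,0].reshape(X.shape),uv[:,1].reshape(X.shape),cv2.INTER_CUBIC)
    d=np.gradient(s,axis=1)
    k=np.argmax(d*pol if pol else abs(d),axis=1)
    return a,r[k],d[np.arange(nang),k],X[np.arange(nang),k],Y[np.arange(nang),k]
def circ(X,Y,R=None,f=1.0):
    m0=[np.median(X),np.median(Y),R or 25]
    fun=(lambda p:np.hypot(X-p[0],Y-p[1])-R) if R else (lambda p:np.hypot(X-p[0],Y-p[1])-p[2])
    q=least_squares(fun,m0[:2] if R else m0,loss='soft_l1',f_scale=f)
    return q.x,np.median(abs(fun(q.x)))
E
python3 - <<'E'
from fit import *
for n,t in [('top','t0'),('side','s0')]:
    img=cv2.imread(f'pics/{t}.png');P=cloud(n,t)
    # table plane check
    q=P[230:300,200:300].reshape(-1,3) if n=='top' else P[250:300,150:200].reshape(-1,3)
    print(n,'table z',np.nanmedian(q[:,2]),np.nanstd(q[:,2]))
    for nm,c,z,lo,hi in [('rim bore',(553,-47),95,15,28),('rim neck',(553,-47),95,20,30),('ring',(480,206),20,24,40),('ringhole',(480,206),20,10,22),('disc',(507,-257),7,14,27),]:
        c=np.array(c,float)
        for it in range(4):
            a,r,d,X,Y=edges(n,img,c,z,lo,hi)
            p,e=circ(X,Y); c=p[:2]
        print(nm,p.round(2),e.round(2))
    for nm,x,y,z,rr in [('rim',553,-50,95,40),('ring',480,206,20,45),('disc',507,-257,7,35),('knob',507,-257,25,12)]:
        m=(np.hypot(P[...,0]-x,P[...,1]-y)<rr)&(abs(P[...,2]-z)<4)
        if m.sum()>8:
            print('depth',nm,m.sum(),P[m].mean(0).round(2),(P[m].min(0)/2+P[m].max(0)/2).round(2))
E
```

```text
top table z 0.29615634595520896 2.182025105513693
rim bore [554.87 -46.32  17.32] 1.51
rim neck [552.09 -49.3   22.1 ] 1.35
ring [479.69 211.24  32.23] 0.43
ringhole [479.99 211.67  14.56] 0.45
disc [ 508.15 -255.83   20.37] 0.43
depth rim 146 [558.73 -44.11  93.97] [557.16 -44.94  94.61]
depth ring 396 [478.77 211.58  20.05] [479.59 212.26  19.98]
depth disc 242 [ 507.88 -255.74    6.47] [ 507.25 -257.53    6.99]
depth knob 22 [ 508.19 -256.09   25.22] [ 508.48 -256.62   24.91]
side table z 1.095004385649473 1.170953968226374
rim bore [556.13 -38.27  22.1 ] 1.63
rim neck [557.45 -42.05  25.43] 1.56
ring [479.3  213.03  34.36] 1.19
ringhole [478.96 212.53  11.6 ] 0.73
disc [ 507.79 -255.87   21.93] 0.59
depth rim 138 [557.98 -44.82  94.09] [558.55 -46.63  94.41]
depth ring 195 [478.98 208.24  20.75] [479.55 211.04  19.96]
depth disc 234 [ 506.64 -258.95    7.25] [ 506.89 -258.03    6.99]
depth knob 28 [ 507.46 -257.01   25.46] [ 507.44 -255.81   25.16]
```

```bash
python3 - <<'E'
from fit import *
img=cv2.imread('pics/t0.png')
hsv=cv2.cvtColor(img,cv2.COLOR_BGR2HSV); crop=np.zeros(img.shape[:2],np.uint8)
m=((hsv[...,0]<20)&(hsv[...,1]>110)&(hsv[...,2]>120)).astype(np.uint8)
m[:160]=0;m[245:]=0;m[:,:225]=0;m[:,310:]=0
m=cv2.morphologyEx(m,cv2.MORPH_OPEN,np.ones((3,3)))
pts=cv2.findNonZero(m); hull=cv2.convexHull(pts); (c,s,a)=cv2.minAreaRect(hull); print(c,s,a)
uv=cv2.boxPoints((c,s,a)); W=onz('top',uv,12); print(W.round(1),W.mean(0))
# unwrap ring top and canister in polar
def polar(n,img,c,z,lo,hi,step=.5):
    a=np.radians(np.arange(0,360,1)); r=np.arange(lo,hi,step)
    X=c[0]+np.cos(a)*r[:,None];Y=c[1]+np.sin(a)*r[:,None]
    uv=w2p(n,np.c_[X.ravel(),Y.ravel(),np.full(X.size,z)]).astype(np.float32)
    return cv2.remap(img,uv[:,0].reshape(X.shape),uv[:,1].reshape(X.shape),cv2.INTER_CUBIC)
A=polar('top',img,(479.7,211.5),20,10,36); B=polar('top',img,(558,-45),95,12,45)
im=np.vstack([cv2.resize(A,(720,260)),cv2.resize(B,(720,330))]); cv2.imwrite('pics/pol.png',im)
g=cv2.cvtColor(A,cv2.COLOR_BGR2GRAY).astype(float); r=np.arange(10,36,.5)
prof=g[(r>25)&(r<30)].mean(0); 
f=[prof[k::90].sum() for k in range(90)]; 
f=cv2.GaussianBlur(np.tile(np.array(f,np.float32),3)[None],(0,0),2)[0][90:180]; print('ring dot phase',np.argmin(f), np.round(f[::5]))
# 16 flats / overlay
b=cv2.resize(img[160:245,225:310],None,fx=7,fy=7,interpolation=cv2.INTER_CUBIC)
t=np.radians(np.arange(0,360,3))
for cc,R,z,col in [((558,-45),21.2,95,(0,0,255)),((558,-45),23.5,95,(0,255,0)),((558,-45),27,86,(255,0,0)),((558,-45),36,66,(255,0,255))]:
    uv=w2p('top',np.c_[cc[0]+R*np.cos(t),cc[1]+R*np.sin(t),0*t+z]); uv=((uv-[225,160]+.5)*7).astype(np.int32)
    cv2.polylines(b,[uv],True,col,1)
cv2.imwrite('pics/ov.png',b)
E
```

```text
(266.9502868652344, 203.0762481689453) (45.158138275146484, 45.12171936035156) 33.11134338378906
[[ 539.5   32.2   12. ]
 [ 635.1  -26.    12. ]
 [ 575.2 -119.7   12. ]
 [ 481.3  -60.7   12. ]] [557.75685061 -43.57230323  12.        ]
ring dot phase 78 [825. 813. 816. 820. 835. 836. 819. 817. 831. 853. 829. 814. 811. 839.
 825. 729. 712. 794.]
```

View pics/pol.png

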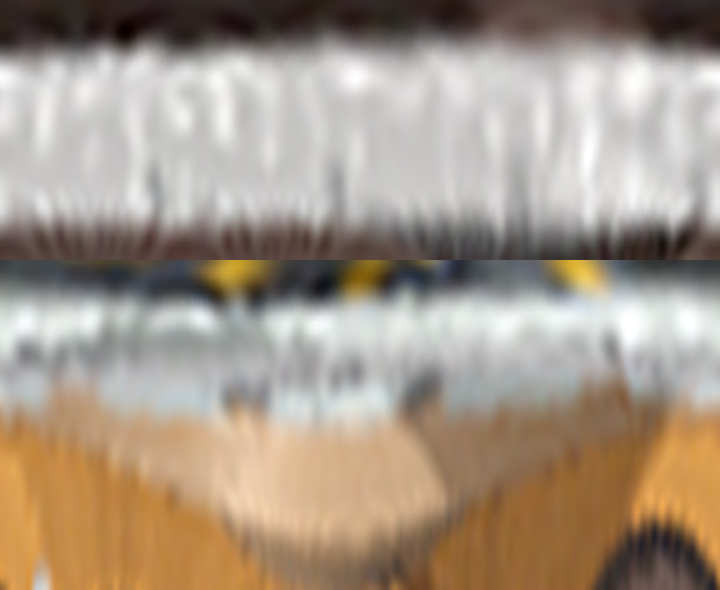

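View pics/ov.png

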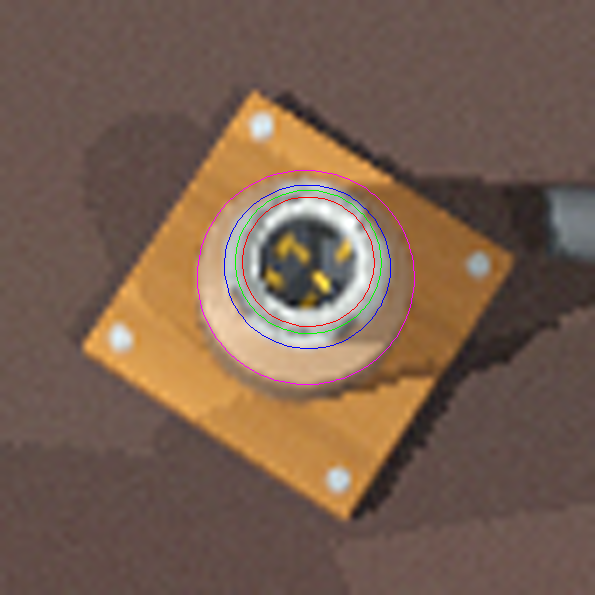

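```bash
python3 - <<'E'
from fit import *
img=cv2.imread('pics/t0.png')
im=[]
for n,t,cen in [('top','t0',(268,200)),('side','s0',(249,200))]:
    img=cv2.imread(f'pics/{t}.png')
    u0,v0=w2p(n,[557.5,-45,90])[0].astype(int)-16
    b=cv2.resize(img[v0:v0+32,u0:u0+32],None,fx=12.5,fy=12.5,interpolation=cv2.INTER_CUBIC)
    for k in range(0,360,15):
        a=np.radians(k); p=w2p(n,np.c_[[557.5+30*np.cos(a),557.5+(33+2*(k%90==0))*np.cos(a)],[-45+30*np.sin(a),-45+(33+2*(k%90==0))*np.sin(a)],[86,86]])
        p=((p-[u0,v0]+.5)*12.5).astype(int); cv2.line(b,tuple(map(int,p[0])),tuple(map(int,p[1])),(0,0,255) if k else (255,0,0),2)
    im.append(b)
cv2.imwrite('pics/ov2.png',np.hstack(im))
E
```

```text
(no output)
```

View pics/ov2.png

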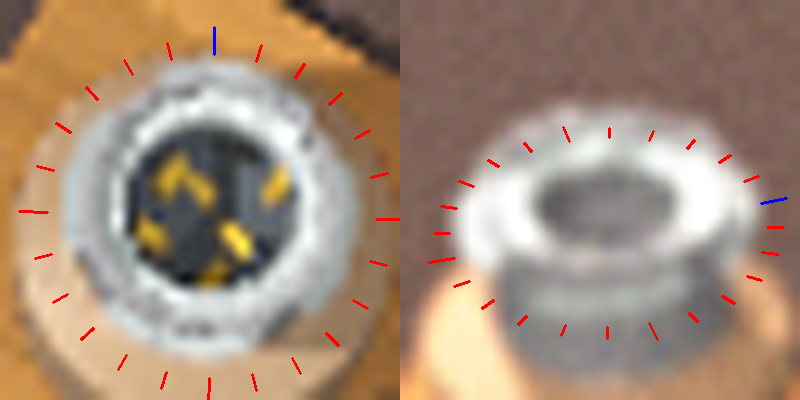

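```bash
python3 - <<'E'
from fit import *
for n in ['side','top']:
    F=[env.grab_frame(n) for _ in range(8)]
    p=np.mean([f[0].astype(np.float32) for f in F],0); cv2.imwrite(f'pics/avg_{n}.png',p[:,:,::-1])
    D=np.array([f[1] for f in F]); D[D==0]=np.nan; np.save(f'pics/avg_{n}.npy',np.nan_to_num(np.nanmedian(D,0)))
def unw(n,c,R,a,z):
    img=cv2.imread(f'pics/avg_{n}.png'); A,Z=np.meshgrid(np.radians(a),z)
    uv=w2p(n,np.c_[(c[0]+R*np.cos(A)).ravel(),(c[1]+R*np.sin(A)).ravel(),Z.ravel()]).astype(np.float32)
    return cv2.remap(img,uv[:,0].reshape(A.shape),uv[:,1].reshape(A.shape),cv2.INTER_CUBIC)
S=unw('side',(557.5,-45),27,np.arange(180,361,.5),np.arange(100,64,-.25))
S=cv2.resize(S,(722,288))
for k in range(180,361,15): cv2.line(S,((k-180)*4,0),((k-180)*4,8 if k%45 else 20),(0,0,255),1)
img=cv2.imread('pics/avg_top.png')
A,R=np.meshgrid(np.radians(np.arange(0,361,.5)),np.arange(18,38,.1))
uv=w2p('top',np.c_[(557.5+R*np.cos(A)).ravel(),(-45+R*np.sin(A)).ravel(),0*R.ravel()+86]).astype(np.float32)
T=cv2.remap(img,uv[:,0].reshape(A.shape),uv[:,1].reshape(A.shape),cv2.INTER_CUBIC)
T=cv2.resize(T,(722,290))
for k in range(0,361,15): cv2.line(T,(k*2,0),(k*2,8 if k%45 else 20),(0,0,255),1)
cv2.imwrite('pics/unw.png',np.vstack([S,T]))
E
```

```text
[ WARN:0@8.362] global loadsave.cpp:1063 imwrite_ Unsupported depth image for selected encoder is fallbacked to CV_8U.
```

View pics/unw.png

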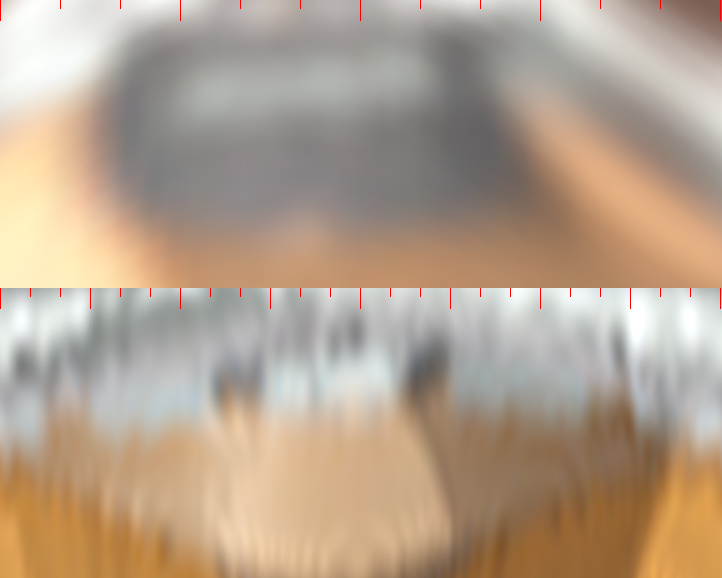

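Both views agree on the thread gaps. In the side view the rib runs from about 225° to 289°, and in the top view the gaps lie at about 30°, 119° and 213°. The phase is therefore about 31° (mod 90). The ring's lugs sit at about −12° (mod 90).

```bash
cat > mv.py <<'E'
from h import *
from scipy.spatial.transform import Rotation as Ro
def st(): return env.state()
def R0(s=None): s=s or st(); return Ro.from_euler('xyz',s['ee_rot'],degrees=True).as_matrix()
def jaw(s=None): R=R0(s); return np.degrees(np.arctan2(R[1,1],R[0,1]))
def to(p,j,tip=None):
    s=st();R=R0(s); p=np.array(p,float)
    a=np.radians(j); y=np.array([np.cos(a),np.sin(a),0]); x=np.array([0,0,-1.]); Rt=np.c_[x,y,np.cross(x,y)]
    print('slide cm',(R.T@(p-s['ee_pos'])/10).round(3),'turn',Ro.from_matrix(R.T@Rt).as_rotvec().round(4),'dist',np.linalg.norm(p-s['ee_pos']).round(1))
def rep():
    s=st(); print('t',round(s['time_s'],2),'p',s['ee_pos'].round(2),'jaw',jaw(s).round(2),'F',s['force'].round(2),'T',s['torque'].round(2),'w',round(s['gripper_width'],2),'q',s['qpos'].round(0), 'xax',R0(s)[:,0].round(4))
E
python3 - <<'E'
from mv import *
from fit import *
rep(); to([508,-256,80],-69); to([508,-256,18],-69); to([508,-256,80],21)
for n in ['top','side']:
    img=cv2.imread(f'pics/avg_{n}.png');P=cloud(n,f'avg_{n}')
    for nm,x,y,z,rr in [('rim',558,-45,95,28),('ring',480,211,20,36),('disc',508,-256,7,24),('knob',508,-256,25,9)]:
        m=(np.hypot(P[...,0]-x,P[...,1]-y)<rr)&(abs(P[...,2]-z)<2.5)
        q=P[m]; print(n,nm,m.sum(),q.mean(0).round(2),(q.min(0)/2+q.max(0)/2).round(2),(q.max(0)-q.min(0)).round(1))
E
```

```text
t 1.5 p [ 224.89 -529.22  221.98] jaw -66.98 F [-0.64  0.32  0.27] T [-0.02 -0.    0.  ] w 91.22 q [-68.  18.  90.   0.  72.  -1.] xax [ 0.e+00 -1.e-04 -1.e+00]
slide cm [ 14.196 -14.075 -36.742] turn [ 0.0353 -0.     -0.0001] dist 418.3
slide cm [ 20.396 -14.076 -36.742] turn [ 0.0353 -0.     -0.0001] dist 443.2
slide cm [ 14.196 -14.075 -36.742] turn [-1.5355e+00  1.0000e-04 -1.0000e-04] dist 418.3
top rim 84 [558.15 -44.36  95.15] [557.84 -43.75  94.73] [45.9 45.3  4.2]
top ring 415 [479.25 211.86  20.16] [479.59 212.15  20.18] [63.3 62.2  4.6]
top disc 192 [ 507.78 -255.36    7.33] [ 508.08 -255.38    6.98] [39.5 39.7  4.4]
top knob 22 [ 508.16 -256.02   25.49] [ 508.46 -256.12   25.1 ] [ 9.9 10.2  4. ]
side rim 94 [558.06 -45.42  94.97] [557.29 -44.63  94.72] [46.2 47.8  4.4]
side ring 188 [478.98 209.05  20.96] [479.49 212.37  20.03] [62.8 64.9  4.9]
side disc 208 [ 507.03 -259.3     7.88] [ 507.74 -255.69    7.06] [39.  39.4  4.7]
side knob 27 [ 507.68 -256.97   25.49] [ 507.57 -256.26   24.9 ] [10.8 10.6  3.8]
```

Emit:
{"api": "arm_command", "payload": {
  "slide": [
    [15.2, -14.08, -36.74],
    [15.2, -14.08, -36.74],
    [15.2, -14.08, -36.74],
    [15.2, -14.08, -36.74],
    [15.2, -14.08, -36.74],
    [15.2, -14.08, -36.74],
    [15.2, -14.08, -36.74],
    [15.2, -14.08, -36.74],
    [15.2, -14.08, -36.74],
    [15.2, -14.08, -36.74],
    [15.2, -14.08, -36.74],
    [15.2, -14.08, -36.74],
    [15.2, -14.08, -36.74],
    [15.2, -14.08, -36.74]
  ],
  "turn": [
    [-0.698, 0, 0],
    [-0.698, 0, 0],
    [-0.698, 0, 0],
    [-0.698, 0, 0],
    [-0.698, 0, 0],
    [-0.698, 0, 0],
    [-0.698, 0, 0],
    [-0.698, 0, 0],
    [-0.698, 0, 0],
    [-0.698, 0, 0],
    [-0.698, 0, 0],
    [-0.698, 0, 0],
    [-0.698, 0, 0],
    [-0.698, 0, 0]
  ],
  "grip": [140, 140, 140, 140, 140, 140, 140, 140, 140, 140, 140, 140, 140, 140],
  "newtons": 5
}}

```text
time_s: 2.67
ee_pos: [507.4, -257.1, 70.6]
ee_rot: [58.0, 89.9, -59.1]
force: [-1.1, 0.5, 0.1]
gripper_width: 41.3
```

```bash
python3 - <<'E'
from mv import *
rep(); to([508,-255.8,18],-27)
E
```

```text
t 2.67 p [ 507.43 -257.06   70.58] jaw -27.05 F [-1.12  0.48  0.1 ] T [-0.01 -0.02  0.  ] w 41.28 q [-28.  26. 102.  -0.  52.  -1.] xax [ 5.e-04 -8.e-04 -1.e+00]
slide cm [ 5.258 -0.011 -0.141] turn [-0.0008  0.0005 -0.0008] dist 52.6
```

Emit:
{"api": "arm_command", "payload": {
  "slide": [
    [2, 0, 0],
    [4, 0, 0],
    [5.2, 0, 0],
    [5.2, 0, 0],
    [5.2, 0, 0],
    [5.2, 0, 0],
    [5.2, 0, 0],
    [5.2, 0, 0],
    [5.2, 0, 0],
    [5.2, 0, 0]
  ],
  "turn": [
    [0, 0, 0],
    [0, 0, 0],
    [0, 0, 0],
    [0, 0, 0],
    [0, 0, 0],
    [0, 0, 0],
    [0, 0, 0],
    [0, 0, 0],
    [0, 0, 0],
    [0, 0, 0]
  ],
  "grip": [140, 140, 140, 140, 235, 235, 235, 235, 235, 235],
  "newtons": 5
}}

```text
time_s: 3.5
ee_pos: [508.3, -256.3, 18.8]
ee_rot: [76.6, 89.9, -40.4]
force: [-1.3, -0.3, 4.6]
gripper_width: 11.3
```

```bash
python3 - <<'E'
from mv import *
rep()
E
```

```text
t 3.5 p [ 508.3  -256.29   18.8 ] jaw -26.98 F [-1.29 -0.28  4.61] T [-0.14  0.11 -0.01] w 11.26 q [-28.  29. 105.  -0.  45.  -1.] xax [ 0.0011 -0.001  -1.    ]
```

Emit:
{"api": "arm_command", "payload": {
  "slide": [
    [0, 0, 0],
    [0, 0, 0],
    [-0.2, 0, 0],
    [-0.2, 0, 0],
    [-0.2, 0, 0],
    [-0.2, 0, 0],
    [-0.2, 0, 0],
    [-0.2, 0, 0],
    [-0.2, 0, 0],
    [-0.2, 0, 0],
    [-0.2, 0, 0],
    [-0.2, 0, 0],
    [-0.2, 0, 0],
    [-0.2, 0, 0],
    [-0.2, 0, 0],
    [-0.2, 0, 0]
  ],
  "turn": [
    [0, 0, 0],
    [0, 0, 0],
    [-1.571, 0, 0],
    [-1.571, 0, 0],
    [-1.571, 0, 0],
    [-1.571, 0, 0],
    [-1.571, 0, 0],
    [-1.571, 0, 0],
    [-1.571, 0, 0],
    [-1.571, 0, 0],
    [-1.571, 0, 0],
    [-1.571, 0, 0],
    [-1.571, 0, 0],
    [-1.571, 0, 0],
    [-1.571, 0, 0],
    [-1.571, 0, 0]
  ],
  "grip": [160, 160, 160, 160, 160, 160, 160, 160, 160, 160, 160, 160, 160, 160, 160, 160]
}}

```text
time_s: 4.83
ee_pos: [507.9, -255.8, 19.7]
ee_rot: [173.7, 90.0, 146.8]
force: [-0.3, -0.5, -0.1]
gripper_width: 33.8
```

Emit:
{"api": "arm_command", "payload": {
  "slide": [
    [0, 0, 0],
    [0, 0, 0],
    [0, 0, 0],
    [0, 0, 0],
    [0, 0, 0],
    [0, 0, 0]
  ],
  "turn": [
    [0, 0, 0],
    [0, 0, 0],
    [0, 0, 0],
    [0, 0, 0],
    [0, 0, 0],
    [0, 0, 0]
  ],
  "grip": [160, 235, 235, 235, 235, 235],
  "newtons": 8
}}

```text
time_s: 5.33
ee_pos: [508.0, -255.9, 20.0]
ee_rot: [10.1, 90.0, -16.9]
force: [0.1, 0.4, -0.5]
gripper_width: 11.5
```

```bash
python3 - <<'E'
from mv import *
rep();s=st();print(s['ee_rot'])
E
```

```text
t 5.33 p [ 507.97 -255.94   19.96] jaw 63.0 F [ 0.05  0.4  -0.52] T [ 0.07 -0.18  0.04] w 11.54 q [-28.  29. 105.   0.  46. -91.] xax [ 1.e-04 -0.e+00 -1.e+00]
[ 10.11820565  89.99554154 -16.87743193]
```

```bash
python3 - <<'E'
from mv import *
to([557.7,-44.3,135],63)
E
```

```text
slide cm [-11.504  21.116  -5.175] turn [ 0.0001  0.0001 -0.    ] dist 246.0
```

Emit:
{"api": "arm_command", "payload": {
  "slide": [
    [-3, 0, 0],
    [-6, 0, 0],
    [-9, 0, 0],
    [-11.5, 1, 0],
    [-11.5, 4, -1],
    [-11.5, 7, -1.7],
    [-11.5, 10.5, -2.6],
    [-11.5, 14, -3.4],
    [-11.5, 17.5, -4.3],
    [-11.5, 20, -4.9],
    [-11.5, 21.1, -5.18],
    [-11.5, 21.1, -5.18],
    [-11.5, 21.1, -5.18],
    [-11.5, 21.1, -5.18],
    [-11.5, 21.1, -5.18]
  ],
  "turn": [
    [0, 0, 0],
    [0, 0, 0],
    [0, 0, 0],
    [0, 0, 0],
    [0, 0, 0],
    [0, 0, 0],
    [0, 0, 0],
    [0, 0, 0],
    [0, 0, 0],
    [0, 0, 0],
    [0, 0, 0],
    [0, 0, 0],
    [0, 0, 0],
    [0, 0, 0],
    [0, 0, 0]
  ],
  "grip": [235, 235, 235, 235, 235, 235, 235, 235, 235, 235, 235, 235, 235, 235, 235]
}}

```text
time_s: 6.58
ee_pos: [557.2, -45.9, 134.8]
ee_rot: [-102.3, 90.0, -129.3]
force: [0.7, 0.5, -0.6]
gripper_width: 11.5
```

```bash
python3 - <<'E'
from mv import *
rep()
a,_=grab('side','s1');b,_=grab('top','t1')
u,v=w2p('side',[558,-45,105])[0].astype(int);A=a[v-40:v+40,u-40:u+40]
u,v=w2p('top',[558,-45,105])[0].astype(int);B=b[v-40:v+40,u-40:u+40]
cv2.imwrite('pics/c1.png',cv2.resize(np.hstack([A,B])[:,:,::-1],None,fx=5,fy=5,interpolation=cv2.INTER_CUBIC))
E
```

```text
t 6.58 p [557.15 -45.89 134.84] jaw 62.92 F [ 0.74  0.47 -0.55] T [ 0.08 -0.17 -0.04] w 11.47 q [ -6.  21.  99.  -0.  60. -69.] xax [-4.e-04 -5.e-04 -1.e+00]
```

View pics/c1.png

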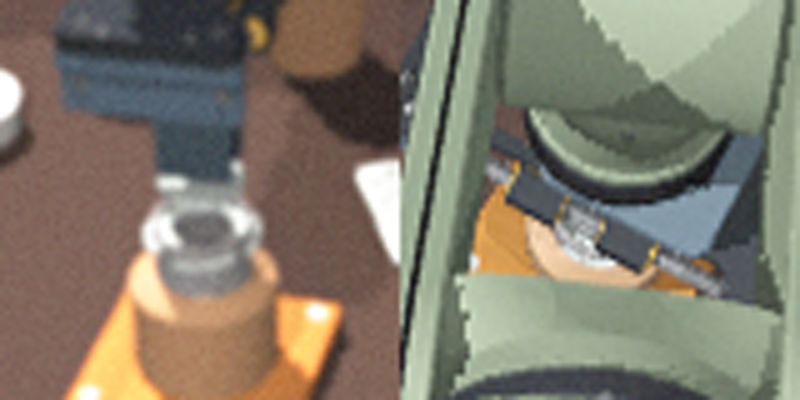

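Emit:
{"api": "arm_command", "payload": {
  "slide": [
    [0.8, 0, 0],
    [1.6, 0, 0],
    [1.7, 0, 0],
    [1.7, 0, 0]
  ],
  "turn": [
    [0, 0, 0],
    [0, 0, 0],
    [0, 0, 0],
    [0, 0, 0]
  ],
  "grip": [235, 235, 235, 235]
}}

```text
time_s: 7.02
ee_pos: [556.7, -44.5, 116.7]
ee_rot: [-156.7, 89.9, 176.3]
force: [0.1, -0.3, -1.0]
gripper_width: 11.4
```

```bash
python3 - <<'E'
from mv import *
rep(); to([557.7,-44.3,118],63)
E
```

```text
t 7.02 p [556.67 -44.53 116.71] jaw 63.01 F [ 0.06 -0.33 -0.99] T [ 0.07 -0.14  0.01] w 11.37 q [ -6.  22. 101.  -0.  58. -69.] xax [-2.5e-03  2.0e-04 -1.0e+00]
slide cm [-0.129  0.068  0.081] turn [ 0.0002 -0.0023  0.001 ] dist 1.7
```

Emit:
{"api": "arm_command", "payload": {
  "slide": [
    [0, 0, 0],
    [0, 0, 0],
    [0, 0, 0]
  ],
  "turn": [
    [0, 0, 0],
    [0, 0, 0],
    [0, 0, 0]
  ],
  "grip": [235, 235, 235]
}}

```text
time_s: 7.27
ee_pos: [557.7, -44.4, 118.2]
ee_rot: [13.6, 90.0, -13.4]
force: [0.0, -0.3, -2.2]
gripper_width: 11.3
```

```bash
python3 - <<'E'
from mv import *
rep(); to([557.7,-44.3,118],63)
E
```

```text
t 7.27 p [557.75 -44.41 118.18] jaw 63.03 F [ 0.02 -0.33 -2.22] T [ 0.06 -0.09  0.  ] w 11.3 q [ -6.  22. 100.  -0.  58. -69.] xax [ 6.e-04 -1.e-04 -1.e+00]
slide cm [ 0.018  0.007 -0.009] turn [ 0.0005  0.0006 -0.0002] dist 0.2
```

Emit:
{"api": "arm_command", "payload": {
  "slide": [
    [0.1, 0, 0],
    [0.2, 0, 0],
    [0.3, 0, 0],
    [0.4, 0, 0],
    [0.4, 0, 0]
  ],
  "turn": [
    [0, 0, 0],
    [0, 0, 0],
    [0, 0, 0],
    [0, 0, 0],
    [0, 0, 0]
  ],
  "grip": [235, 235, 235, 235, 235]
}}

```text
time_s: 7.68
ee_pos: [557.3, -44.4, 113.7]
ee_rot: [-150.0, 90.0, -177.0]
force: [-0.6, -0.1, -0.1]
gripper_width: 11.5
```

```bash
python3 - <<'E'
from mv import *
rep(); to([557.7,-44.3,118],63)
E
```

```text
t 7.68 p [557.32 -44.37 113.7 ] jaw 63.03 F [-0.59 -0.07 -0.1 ] T [ 0.04 -0.13  0.02] w 11.5 q [ -6.  22. 101.  -0.  57. -69.] xax [-4.e-04 -0.e+00 -1.e+00]
slide cm [-0.43   0.024  0.03 ] turn [ 0.0005 -0.0004  0.0002] dist 4.3
```

Emit:
{"api": "arm_command", "payload": {
  "slide": [
    [0.05, 0, 0],
    [0.1, 0, 0],
    [0.15, 0, 0],
    [0.2, 0, 0],
    [0.25, 0, 0],
    [0.25, 0, 0]
  ],
  "turn": [
    [0, 0, 0],
    [0, 0, 0],
    [0, 0, 0],
    [0, 0, 0],
    [0, 0, 0],
    [0, 0, 0]
  ],
  "grip": [235, 235, 235, 235, 235, 235]
}}

```text
time_s: 8.18
ee_pos: [557.4, -44.4, 111.3]
ee_rot: [-142.5, 90.0, -169.5]
force: [-0.5, -0.8, -1.1]
gripper_width: 11.4
```

```bash
python3 - <<'E'
from mv import *
rep(); to([557.7,-44.3,118],63)
E
```

```text
t 8.18 p [557.43 -44.41 111.32] jaw 63.02 F [-0.54 -0.75 -1.07] T [ 0.04 -0.1  -0.01] w 11.4 q [ -6.  22. 101.  -0.  57. -69.] xax [-2.e-04 -0.e+00 -1.e+00]
slide cm [-0.668  0.022  0.019] turn [ 0.0004 -0.0001  0.0001] dist 6.7
```

Emit:
{"api": "arm_command", "payload": {
  "slide": [
    [0.05, 0, 0],
    [0.05, 0, 0],
    [0.05, 0, 0],
    [0.05, 0, 0],
    [0.05, 0, 0],
    [0.05, 0, 0]
  ],
  "turn": [
    [0, 0, 0],
    [0, 0, 0],
    [0, 0, 0],
    [0, 0, 0],
    [0, 0, 0],
    [0, 0, 0]
  ],
  "grip": [235, 235, 200, 200, 180, 180]
}}

```text
time_s: 8.68
ee_pos: [557.6, -44.4, 111.1]
ee_rot: [8.4, 90.0, -18.6]
force: [0.4, -0.3, -0.7]
gripper_width: 26.1
```

```bash
python3 - <<'E'
from mv import *
rep()
E
```

```text
t 8.68 p [557.59 -44.4  111.06] jaw 63.03 F [ 0.45 -0.26 -0.73] T [ 0.07 -0.14 -0.01] w 26.06 q [ -6.  22. 101.  -0.  57. -69.] xax [ 3.e-04 -1.e-04 -1.e+00]
```

Emit:
{"api": "arm_command", "payload": {
  "slide": [
    [-0.5, 0, 0],
    [-1.5, 0, 0],
    [-3.5, 0, 0],
    [-6.5, 0, 0],
    [-10, 0, 0],
    [-10, 0, 0]
  ],
  "turn": [
    [0, 0, 0],
    [0, 0, 0],
    [0, 0, 0],
    [0, 0, 0],
    [0, 0, 0],
    [0, 0, 0]
  ],
  "grip": [160, 140, 100, 50, 0, 0]
}}

```text
time_s: 9.18
ee_pos: [561.4, -44.8, 218.9]
ee_rot: [21.0, 89.2, -6.0]
force: [1.7, -0.2, 0.3]
gripper_width: 63.9
```

```bash
python3 - <<'E'
from mv import *
rep()
a,_=grab('side','s2')
u,v=w2p('side',[558,-45,100])[0].astype(int);A=a[v-30:v+30,u-40:u+40]
cv2.imwrite('pics/c2.png',cv2.resize(A[:,:,::-1],None,fx=10,fy=10,interpolation=cv2.INTER_CUBIC))
to([479.7,211.7,95],-57)
E
```

```text
t 9.18 p [561.38 -44.76 218.95] jaw 63.03 F [ 1.67 -0.21  0.34] T [ 0.07 -0.22 -0.04] w 63.93 q [ -6.  17.  92.  -0.  70. -69.] xax [ 0.0144 -0.0015 -0.9999]
slide cm [ 11.994  19.16  -18.904] turn [ 2.0948e+00  2.0000e-03 -1.2100e-02] dist 294.7
```

View pics/c2.png

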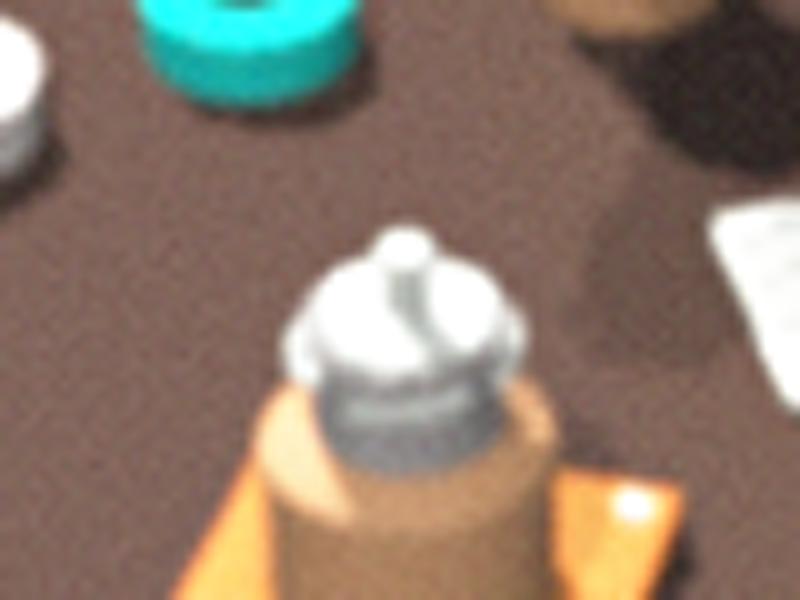

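The disc sits in the mouth with its knob up at crop (405,250) and looks level. Now to the ring.

Emit:
{"api": "arm_command", "payload": {
  "slide": [
    [0, 3, -3],
    [2, 6, -6],
    [4, 9, -9],
    [6, 12, -12],
    [8, 15, -14.5],
    [10, 17.5, -17],
    [11.6, 19.27, -18.57],
    [11.6, 19.27, -18.57],
    [11.6, 19.27, -18.57],
    [11.6, 19.27, -18.57],
    [11.6, 19.27, -18.57],
    [11.6, 19.27, -18.57],
    [11.6, 19.27, -18.57],
    [11.6, 19.27, -18.57],
    [11.6, 19.27, -18.57],
    [11.6, 19.27, -18.57],
    [11.6, 19.27, -18.57],
    [11.6, 19.27, -18.57],
    [11.6, 19.27, -18.57],
    [11.6, 19.27, -18.57]
  ],
  "turn": [
    [2.094, 0, 0],
    [2.094, 0, 0],
    [2.094, 0, 0],
    [2.094, 0, 0],
    [2.094, 0, 0],
    [2.094, 0, 0],
    [2.094, 0, 0],
    [2.094, 0, 0],
    [2.094, 0, 0],
    [2.094, 0, 0],
    [2.094, 0, 0],
    [2.094, 0, 0],
    [2.094, 0, 0],
    [2.094, 0, 0],
    [2.094, 0, 0],
    [2.094, 0, 0],
    [2.094, 0, 0],
    [2.094, 0, 0],
    [2.094, 0, 0],
    [2.094, 0, 0]
  ],
  "grip": [0, 0, 0, 0, 0, 0, 0, 0, 0, 0, 0, 0, 0, 0, 0, 0, 0, 0, 0, 0]
}}

```text
time_s: 10.9
ee_pos: [479.2, 211.5, 94.8]
ee_rot: [0.7, 90.0, -146.1]
force: [-0.5, -0.4, 0.4]
gripper_width: 91.3
```

```bash
python3 - <<'E'
from mv import *
from fit import *
rep(); to([479.7,211.7,10],-57)
for n in ['top','side']:
    F=[env.grab_frame(n) for _ in range(3)]
    cv2.imwrite(f'pics/m_{n}.png',np.mean([f[0].astype(np.float32) for f in F],0).astype(np.uint8)[:,:,::-1])
    D=np.array([f[1] for f in F]); D[D==0]=np.nan; np.save(f'pics/m_{n}.npy',np.nan_to_num(np.nanmedian(D,0)))
    P=cloud(n,f'm_{n}')
    for nm,z,rr,w in [('knobtop',116,8,4),('disctop',98,18,4)]:
        m=(np.hypot(P[...,0]-557.7,P[...,1]+44.3)<rr)&(abs(P[...,2]-z)<w)
        q=P[m]; 
        if len(q): print(n,nm,len(q),np.median(q,0).round(2),((q.min(0)+q.max(0))/2).round(2)); 
        if nm=='disctop' and len(q)>10:
            A=np.c_[q[:,:2]-[557.7,-44.3],np.ones(len(q))]; print('plane',np.linalg.lstsq(A,q[:,2],rcond=None)[0].round(3))
i=cv2.imread('pics/m_top.png'); u,v=w2p('top',[480,212,20])[0].astype(int)
cv2.imwrite('pics/c3.png',cv2.resize(np.hstack([i[v-35:v+35,u-35:u+35],i[165:235,233:303]]),None,fx=5.7,fy=5.7,interpolation=cv2.INTER_CUBIC))
E
```

```text
t 10.9 p [479.22 211.47  94.81] jaw -56.81 F [-0.49 -0.38  0.4 ] T [ 0.   -0.02 -0.04] w 91.35 q [ 23.  20. 107.  -0.  53.  79.] xax [-4.e-04 -2.e-04 -1.e+00]
slide cm [ 8.481e+00  7.000e-03 -5.600e-02] turn [ 0.0034  0.0004 -0.    ] dist 84.8
top knobtop 21 [558.48 -45.34 116.2 ] [558.48 -45.32 116.77]
top disctop 172 [556.7  -43.61  98.32] [558.22 -44.74  98.48]
plane [ 2.0000e-03 -2.0000e-03  9.8472e+01]
side knobtop 22 [557.54 -48.17 116.55] [557.64 -45.22 114.97]
side disctop 85 [554.09 -48.01  99.08] [557.31 -43.99  99.7 ]
plane [-3.0000e-03 -5.0000e-03  9.9077e+01]
```

View pics/c3.png

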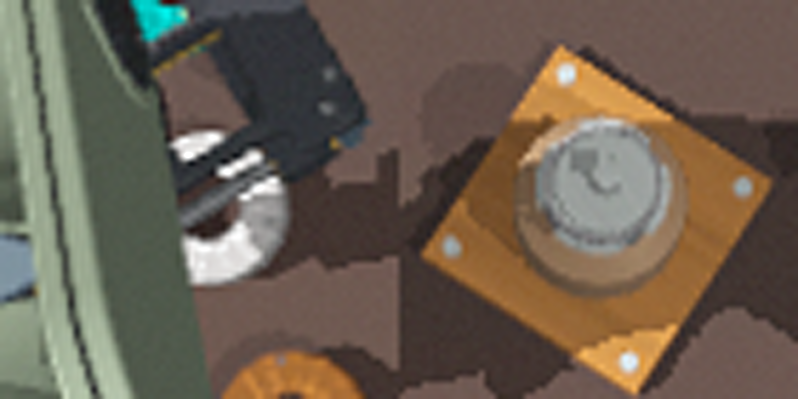

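The disc top reads 98.4 mm and level, so the disc is home. Now I pinch the ring once to centre it, then again at 90°.

Emit:
{"api": "arm_command", "payload": {
  "slide": [
    [3, 0, 0],
    [6, 0, 0],
    [7.5, 0, 0],
    [8.3, 0, 0],
    [8.3, 0, 0],
    [8.3, 0, 0],
    [8.3, 0, 0],
    [8.3, 0, 0],
    [8.3, 0, 0],
    [8.3, 0, 0],
    [8.3, 0, 0]
  ],
  "turn": [
    [0, 0, 0],
    [0, 0, 0],
    [0, 0, 0],
    [0, 0, 0],
    [0, 0, 0],
    [0, 0, 0],
    [0, 0, 0],
    [0, 0, 0],
    [0, 0, 0],
    [0, 0, 0],
    [0, 0, 0]
  ],
  "grip": [0, 0, 0, 0, 0, 110, 110, 110, 110, 110, 110],
  "newtons": 6
}}

```text
time_s: 12.12
ee_pos: [479.9, 211.8, 12.8]
ee_rot: [168.2, 89.9, 21.3]
force: [-0.8, -0.3, 4.4]
gripper_width: 63.3
```

```bash
python3 - <<'E'
from mv import *
rep()
E
```

```text
t 12.12 p [479.93 211.78  12.8 ] jaw -56.95 F [-0.77 -0.3   4.44] T [0.05 0.04 0.  ] w 63.27 q [ 23.  27. 112.  -0.  42.  80.] xax [ 1.6e-03  6.0e-04 -1.0e+00]
```

Emit:
{"api": "arm_command", "payload": {
  "slide": [
    [0, 0, 0],
    [0, 0, 0],
    [0, 0, 0],
    [0, 0, 0],
    [0, 0, 0],
    [0, 0, 0],
    [0, 0, 0],
    [0, 0, 0],
    [0, 0, 0],
    [0, 0, 0],
    [0, 0, 0],
    [0, 0, 0],
    [0, 0, 0],
    [0, 0, 0],
    [0, 0, 0],
    [0, 0, 0],
    [0, 0, 0],
    [0, 0, 0]
  ],
  "turn": [
    [0, 0, 0],
    [0, 0, 0],
    [0, 0, 0],
    [-1.571, 0, 0],
    [-1.571, 0, 0],
    [-1.571, 0, 0],
    [-1.571, 0, 0],
    [-1.571, 0, 0],
    [-1.571, 0, 0],
    [-1.571, 0, 0],
    [-1.571, 0, 0],
    [-1.571, 0, 0],
    [-1.571, 0, 0],
    [-1.571, 0, 0],
    [-1.571, 0, 0],
    [-1.571, 0, 0],
    [-1.571, 0, 0],
    [-1.571, 0, 0]
  ],
  "grip": [0, 0, 0, 0, 0, 0, 0, 0, 0, 0, 0, 0, 0, 0, 0, 0, 0, 0]
}}

```text
time_s: 13.62
ee_pos: [479.3, 211.5, 11.7]
ee_rot: [-85.2, 90.0, -142.2]
force: [-0.4, -0.5, -0.2]
gripper_width: 91.3
```

Emit:
{"api": "arm_command", "payload": {
  "slide": [
    [0, 0, 0],
    [0, 0, 0],
    [0, 0, 0],
    [0, 0, 0],
    [0, 0, 0],
    [0, 0, 0]
  ],
  "turn": [
    [0, 0, 0],
    [0, 0, 0],
    [0, 0, 0],
    [0, 0, 0],
    [0, 0, 0],
    [0, 0, 0]
  ],
  "grip": [0, 110, 110, 110, 110, 110],
  "newtons": 20
}}

```text
time_s: 14.12
ee_pos: [479.5, 211.5, 11.9]
ee_rot: [43.1, 90.0, -13.8]
force: [-0.1, -0.9, -0.0]
gripper_width: 62.8
```

```bash
python3 - <<'E'
from mv import *
rep()
E
```

```text
t 14.12 p [479.46 211.54  11.94] jaw 33.05 F [-0.08 -0.94 -0.  ] T [ 0.07 -0.12 -0.  ] w 62.78 q [ 23.  27. 112.  -0.  41. -10.] xax [ 2.e-04 -0.e+00 -1.e+00]
```

Emit:
{"api": "arm_command", "payload": {
  "slide": [
    [-2, 0, 0],
    [-5, 0, 0],
    [-9, 0, 0],
    [-13.3, 0, 0],
    [-13.3, -1, 3.5],
    [-13.3, -2, 7],
    [-13.3, -3, 10.5],
    [-13.3, -4, 14],
    [-13.3, -5, 17.5],
    [-13.3, -6, 21],
    [-13.3, -6.8, 23.6],
    [-13.3, -7.4, 25.72],
    [-13.3, -7.4, 25.72],
    [-13.3, -7.4, 25.72],
    [-13.3, -7.4, 25.72],
    [-13.3, -7.4, 25.72],
    [-13.3, -7.4, 25.72]
  ],
  "turn": [
    [0, 0, 0],
    [0, 0, 0],
    [0, 0, 0],
    [0, 0, 0],
    [-0.1, 0, 0],
    [-0.2, 0, 0],
    [-0.3, 0, 0],
    [-0.4, 0, 0],
    [-0.5, 0, 0],
    [-0.6, 0, 0],
    [-0.7, 0, 0],
    [-0.75, 0, 0],
    [-0.75, 0, 0],
    [-0.75, 0, 0],
    [-0.75, 0, 0],
    [-0.75, 0, 0],
    [-0.75, 0, 0]
  ],
  "grip": [110, 110, 110, 110, 110, 110, 110, 110, 110, 110, 110, 110, 110, 110, 110, 110, 110]
}}

```text
time_s: 15.53
ee_pos: [557.3, -43.3, 144.9]
ee_rot: [172.0, 90.0, 158.0]
force: [-0.1, 0.5, -1.0]
gripper_width: 62.7
```

```bash
python3 - <<'E'
from mv import *
rep(); to([557.7,-44.3,125],76)
a,_=grab('side','s4')
u,v=w2p('side',[558,-45,110])[0].astype(int);A=a[v-30:v+30,u-40:u+40]
cv2.imwrite('pics/c4.png',cv2.resize(A[:,:,::-1],None,fx=10,fy=10,interpolation=cv2.INTER_CUBIC))
E
```

```text
t 15.53 p [557.33 -43.31 144.92] jaw 76.1 F [-0.09  0.45 -1.  ] T [ 0.05 -0.13 -0.05] w 62.7 q [ -6.  20.  98.   0.  61. -82.] xax [-3.e-04  1.e-04 -1.e+00]
slide cm [ 1.992 -0.088  0.06 ] turn [ 0.0017 -0.0003 -0.    ] dist 20.0
```

View pics/c4.png

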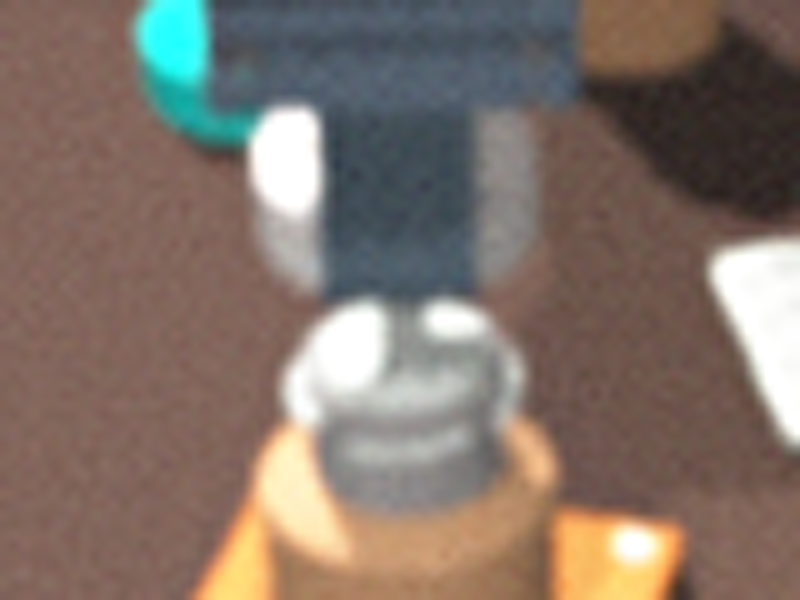

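Emit:
{"api": "arm_command", "payload": {
  "slide": [
    [0.8, 0, 0],
    [1.8, 0, 0],
    [2.8, 0, 0],
    [3.4, 0, 0],
    [3.6, 0, 0],
    [3.6, 0, 0],
    [3.6, 0, 0],
    [3.6, 0, 0]
  ],
  "turn": [
    [0, 0, 0],
    [0, 0, 0],
    [0, 0, 0],
    [0, 0, 0],
    [0, 0, 0],
    [0, 0, 0],
    [0, 0, 0],
    [0, 0, 0]
  ],
  "grip": [110, 110, 110, 110, 110, 110, 110, 110]
}}

```text
time_s: 16.25
ee_pos: [558.1, -44.5, 109.3]
ee_rot: [2.6, 89.9, -11.4]
force: [-0.1, -0.3, -1.3]
gripper_width: 62.9
```

```bash
python3 - <<'E'
from mv import *
rep(); to([557.7,-44.3,109],76)
E
```

```text
t 16.25 p [558.06 -44.47 109.28] jaw 76.03 F [-0.15 -0.26 -1.3 ] T [ 0.06 -0.13 -0.  ] w 62.88 q [ -6.  22. 101.  -0.  57. -82.] xax [ 9.e-04 -2.e-04 -1.e+00]
slide cm [ 0.028  0.008 -0.039] turn [ 0.0005  0.0009 -0.    ] dist 0.5
```

Emit:
{"api": "arm_command", "payload": {
  "slide": [
    [0.15, 0, 0],
    [0.3, 0, 0],
    [0.45, 0, 0],
    [0.6, 0, 0],
    [0.6, 0, 0]
  ],
  "turn": [
    [0, 0, 0],
    [0, 0, 0],
    [0, 0, 0],
    [0, 0, 0],
    [0, 0, 0]
  ],
  "grip": [110, 110, 110, 110, 110]
}}

```text
time_s: 16.67
ee_pos: [557.4, -44.3, 102.6]
ee_rot: [-166.1, 90.0, 179.9]
force: [0.4, -0.4, -1.9]
gripper_width: 62.5
```

```bash
python3 - <<'E'
from mv import *
rep()
E
```

```text
t 16.67 p [557.43 -44.34 102.61] jaw 76.03 F [ 0.39 -0.43 -1.88] T [ 0.04 -0.14 -0.01] w 62.49 q [ -6.  23. 102.  -0.  56. -82.] xax [-6.e-04  0.e+00 -1.e+00]
```

Emit:
{"api": "arm_command", "payload": {
  "slide": [
    [0.07, 0, 0],
    [0.14, 0, 0],
    [0.21, 0, 0],
    [0.28, 0, 0],
    [0.35, 0, 0],
    [0.35, 0, 0]
  ],
  "turn": [
    [0, 0, 0],
    [0, 0, 0],
    [0, 0, 0],
    [0, 0, 0],
    [0, 0, 0],
    [0, 0, 0]
  ],
  "grip": [110, 110, 110, 110, 110, 110]
}}

```text
time_s: 17.17
ee_pos: [557.6, -44.4, 99.3]
ee_rot: [-158.6, 90.0, -172.6]
force: [-0.1, 0.6, -0.7]
gripper_width: 63.0
```

```bash
python3 - <<'E'
from mv import *
rep()
E
```

```text
t 17.17 p [557.61 -44.36  99.29] jaw 76.03 F [-0.12  0.57 -0.74] T [ 0.08 -0.14  0.01] w 62.99 q [ -6.  23. 102.  -0.  55. -82.] xax [-2.e-04 -0.e+00 -1.e+00]
```

Emit:
{"api": "arm_command", "payload": {
  "slide": [
    [0.06, 0, 0],
    [0.12, 0, 0],
    [0.18, 0, 0],
    [0.24, 0, 0],
    [0.24, 0, 0]
  ],
  "turn": [
    [0, 0, 0],
    [0, 0, 0],
    [0, 0, 0],
    [0, 0, 0],
    [0, 0, 0]
  ],
  "grip": [110, 110, 110, 110, 110]
}}

```text
time_s: 17.58
ee_pos: [557.6, -44.4, 96.9]
ee_rot: [-155.3, 90.0, -169.3]
force: [-0.5, 0.7, -0.6]
gripper_width: 62.9
```

```bash
python3 - <<'E'
from mv import *
rep()
E
```

```text
t 17.58 p [557.6  -44.36  96.89] jaw 76.03 F [-0.55  0.72 -0.65] T [ 0.14 -0.2   0.02] w 62.91 q [ -6.  23. 102.  -0.  55. -82.] xax [-2.e-04 -0.e+00 -1.e+00]
```

Emit:
{"api": "arm_command", "payload": {
  "slide": [
    [0.06, 0, 0],
    [0.12, 0, 0],
    [0.18, 0, 0],
    [0.24, 0, 0],
    [0.24, 0, 0]
  ],
  "turn": [
    [0, 0, 0],
    [0, 0, 0],
    [0, 0, 0],
    [0, 0, 0],
    [0, 0, 0]
  ],
  "grip": [110, 110, 110, 110, 110]
}}

```text
time_s: 18.0
ee_pos: [557.6, -44.4, 94.5]
ee_rot: [-151.7, 90.0, -165.6]
force: [-0.3, 0.4, -0.9]
gripper_width: 63.0
```

```bash
python3 - <<'E'
from mv import *
rep()
E
```

```text
t 18.0 p [557.61 -44.37  94.47] jaw 76.03 F [-0.28  0.45 -0.91] T [ 0.1  -0.13 -0.01] w 62.98 q [ -6.  23. 102.  -0.  55. -82.] xax [-3.e-04 -1.e-04 -1.e+00]
```

Emit:
{"api": "arm_command", "payload": {
  "slide": [
    [0.05, 0, 0],
    [0.1, 0, 0],
    [0.12, 0, 0],
    [0.12, 0, 0]
  ],
  "turn": [
    [0, 0, 0],
    [0, 0, 0],
    [0, 0, 0],
    [0, 0, 0]
  ],
  "grip": [110, 110, 110, 110]
}}

```text
time_s: 18.33
ee_pos: [557.6, -44.4, 93.4]
ee_rot: [-127.4, 90.0, -141.3]
force: [0.6, -1.1, -1.0]
gripper_width: 62.8
```

```bash
python3 - <<'E'
from mv import *
rep()
E
```

```text
t 18.33 p [557.65 -44.37  93.4 ] jaw 76.03 F [ 0.56 -1.07 -1.03] T [ 0.06 -0.22 -0.01] w 62.75 q [ -6.  23. 102.  -0.  55. -82.] xax [-1.e-04 -1.e-04 -1.e+00]
```

Emit:
{"api": "arm_command", "payload": {
  "slide": [
    [0.03, 0, 0],
    [0.04, 0, 0],
    [0.04, 0, 0],
    [0.04, 0, 0],
    [0.04, 0, 0],
    [0.04, 0, 0],
    [0.04, 0, 0],
    [0.04, 0, 0],
    [0.04, 0, 0]
  ],
  "turn": [
    [0, 0, 0],
    [0.06, 0, 0],
    [0.12, 0, 0],
    [0.18, 0, 0],
    [0.24, 0, 0],
    [0.3, 0, 0],
    [0.36, 0, 0],
    [0.42, 0, 0],
    [0.42, 0, 0]
  ],
  "grip": [110, 110, 110, 110, 110, 110, 110, 110, 110]
}}

```text
time_s: 19.08
ee_pos: [557.7, -44.4, 93.1]
ee_rot: [-15.0, 90.0, -53.1]
force: [0.3, -0.1, -0.5]
gripper_width: 62.5
```

```bash
python3 - <<'E'
from mv import *
rep()
E
```

```text
t 19.08 p [557.7  -44.38  93.06] jaw 51.91 F [ 0.34 -0.14 -0.52] T [ 0.01 -0.19  0.07] w 62.5 q [ -6.  23. 102.  -0.  54. -58.] xax [ 1.e-04 -1.e-04 -1.e+00]
```

Emit:
{"api": "arm_command", "payload": {
  "slide": [
    [0, 0, 0],
    [0, 0, 0],
    [0, 0, 0],
    [0, 0, 0],
    [0, 0, 0]
  ],
  "turn": [
    [0.03, 0, 0],
    [0.06, 0, 0],
    [0.09, 0, 0],
    [0.12, 0, 0],
    [0.12, 0, 0]
  ],
  "grip": [110, 110, 110, 110, 110]
}}

```text
time_s: 19.5
ee_pos: [557.6, -44.4, 93.0]
ee_rot: [-110.3, 90.0, -155.2]
force: [-0.5, -0.3, -0.2]
gripper_width: 62.9
```

```bash
python3 - <<'E'
from mv import *
rep()
E
```

```text
t 19.5 p [557.63 -44.37  92.97] jaw 45.15 F [-0.55 -0.3  -0.25] T [-0.   -0.17  0.03] w 62.92 q [ -6.  23. 102.  -0.  54. -51.] xax [-1.e-04 -1.e-04 -1.e+00]
```

Emit:
{"api": "arm_command", "payload": {
  "slide": [
    [0, 0, 0],
    [0, 0, 0],
    [0, 0, 0],
    [0, 0, 0]
  ],
  "turn": [
    [0.03, 0, 0],
    [0.06, 0, 0],
    [0.07, 0, 0],
    [0.07, 0, 0]
  ],
  "grip": [110, 110, 110, 110]
}}

```text
time_s: 19.83
ee_pos: [557.6, -44.2, 92.9]
ee_rot: [-151.8, 90.0, 159.4]
force: [-0.1, 1.3, -1.3]
gripper_width: 62.9
```

```bash
python3 - <<'E'
from mv import *
rep()
E
```

```text
t 19.83 p [557.59 -44.25  92.95] jaw 41.16 F [-0.09  1.29 -1.31] T [ 0.12 -0.17 -0.02] w 62.94 q [ -6.  23. 102.   0.  54. -47.] xax [-2.e-04  1.e-04 -1.e+00]
```

Emit:
{"api": "arm_command", "payload": {
  "slide": [
    [0, 0, 0],
    [0, 0, 0],
    [0, 0, 0],
    [0, 0, 0]
  ],
  "turn": [
    [0.02, 0, 0],
    [0.04, 0, 0],
    [0.06, 0, 0],
    [0.06, 0, 0]
  ],
  "grip": [110, 110, 110, 110]
}}

```text
time_s: 20.17
ee_pos: [557.5, -44.3, 92.9]
ee_rot: [-137.6, 90.0, 170.0]
force: [-0.5, 1.2, -2.5]
gripper_width: 62.5
```

```bash
python3 - <<'E'
from mv import *
rep()
E
```

```text
t 20.17 p [557.49 -44.29  92.89] jaw 37.59 F [-0.49  1.17 -2.5 ] T [ 0.17 -0.03 -0.03] w 62.54 q [ -6.  23. 102.   0.  54. -43.] xax [-5.e-04  1.e-04 -1.e+00]
```

Emit:
{"api": "arm_command", "payload": {
  "slide": [
    [0, 0, 0],
    [0, 0, 0],
    [0, 0, 0]
  ],
  "turn": [
    [0.02, 0, 0],
    [0.04, 0, 0],
    [0.04, 0, 0]
  ],
  "grip": [110, 110, 110]
}}

```text
time_s: 20.42
ee_pos: [557.5, -44.3, 92.9]
ee_rot: [-133.6, 90.0, 171.7]
force: [-1.0, 1.0, -2.8]
gripper_width: 62.9
```

```bash
python3 - <<'E'
from mv import *
rep()
E
```

```text
t 20.42 p [557.48 -44.27  92.9 ] jaw 35.29 F [-1.02  1.02 -2.81] T [ 0.26 -0.01  0.01] w 62.9 q [ -6.  23. 102.   0.  54. -41.] xax [-5.e-04  1.e-04 -1.e+00]
```

Emit:
{"api": "arm_command", "payload": {
  "slide": [
    [0, 0, 0],
    [0, 0, 0],
    [0, 0, 0]
  ],
  "turn": [
    [0.02, 0, 0],
    [0.04, 0, 0],
    [0.04, 0, 0]
  ],
  "grip": [110, 110, 110]
}}

```text
time_s: 20.67
ee_pos: [557.4, -44.3, 92.9]
ee_rot: [-132.8, 90.0, 170.2]
force: [-0.4, 1.9, -3.2]
gripper_width: 62.7
```

```bash
python3 - <<'E'
from mv import *
rep()
E
```

```text
t 20.67 p [557.44 -44.28  92.89] jaw 32.99 F [-0.42  1.93 -3.24] T [0.29 0.01 0.15] w 62.68 q [ -6.  23. 102.   0.  54. -39.] xax [-6.e-04  1.e-04 -1.e+00]
```

Emit:
{"api": "arm_command", "payload": {
  "slide": [
    [0, 0, 0],
    [0, 0, 0],
    [0, 0, 0]
  ],
  "turn": [
    [0.02, 0, 0],
    [0.03, 0, 0],
    [0.03, 0, 0]
  ],
  "grip": [110, 110, 110]
}}

```text
time_s: 20.92
ee_pos: [557.4, -44.3, 92.9]
ee_rot: [-130.0, 90.0, 171.3]
force: [-1.3, 1.5, -3.0]
gripper_width: 62.7
```

```bash
python3 - <<'E'
from mv import *
rep()
E
```

```text
t 20.92 p [557.44 -44.26  92.88] jaw 31.31 F [-1.29  1.54 -3.03] T [0.36 0.13 0.25] w 62.72 q [ -6.  23. 102.   0.  54. -37.] xax [-6.e-04  1.e-04 -1.e+00]
```

Emit:
{"api": "arm_command", "payload": {
  "slide": [
    [0, 0, 0],
    [0, 0, 0],
    [0, 0, 0],
    [0, 0, 0]
  ],
  "turn": [
    [0.015, 0, 0],
    [0.02, 0, 0],
    [0.02, 0, 0],
    [0.02, 0, 0]
  ],
  "grip": [110, 110, 110, 110]
}}

```text
time_s: 21.25
ee_pos: [557.4, -44.3, 92.9]
ee_rot: [-130.2, 90.0, 170.0]
force: [-0.3, 2.7, -4.5]
gripper_width: 62.3
```

```bash
python3 - <<'E'
from mv import *
rep()
E
```

```text
t 21.25 p [557.44 -44.29  92.88] jaw 30.19 F [-0.34  2.66 -4.45] T [0.42 0.17 0.4 ] w 62.31 q [ -6.  23. 102.   0.  54. -36.] xax [-6.e-04  1.e-04 -1.e+00]
```

Emit:
{"api": "arm_command", "payload": {
  "slide": [
    [0, 0, 0],
    [0, 0, 0],
    [0, 0, 0],
    [0, 0, 0],
    [0, 0, 0],
    [-0.5, 0, 0],
    [-1.5, 0, 0],
    [-3, 0, 0],
    [-5, 0, 0],
    [-8, 0, 0],
    [-10, 0, 0],
    [-10, 0, 0],
    [-10, 0, 0]
  ],
  "turn": [
    [0, 0, 0],
    [0, 0, 0],
    [0, 0, 0],
    [0, 0, 0],
    [0, 0, 0],
    [0, 0, 0],
    [0, 0, 0],
    [0, 0, 0],
    [0, 0, 0],
    [0, 0, 0],
    [0, 0, 0],
    [0, 0, 0],
    [0, 0, 0]
  ],
  "grip": [0, 0, 0, 0, 0, 0, 0, 0, 0, 0, 0, 0, 0]
}}

```text
time_s: 22.33
ee_pos: [558.5, -44.5, 195.1]
ee_rot: [52.4, 89.8, -7.4]
force: [0.5, -0.1, 0.2]
gripper_width: 91.1
```

```bash
python3 - <<'E'
from mv import *
from fit import *
rep()
F=[env.grab_frame('side') for _ in range(4)]
a=np.mean([f[0].astype(np.float32) for f in F],0).astype(np.uint8); D=np.array([f[1] for f in F]); D[D==0]=np.nan
cv2.imwrite('pics/f_side.png',a[:,:,::-1]); np.save('pics/f_side.npy',np.nan_to_num(np.nanmedian(D,0)))
P=cloud('side','f_side')
m=(np.hypot(P[...,0]-557.7,P[...,1]+44.3)<30)&(np.hypot(P[...,0]-557.7,P[...,1]+44.3)>16)&(abs(P[...,2]-101)<4); q=P[m]
A=np.c_[q[:,:2]-[557.7,-44.3],np.ones(len(q))]; c=np.linalg.lstsq(A,q[:,2],rcond=None)[0]; print(len(q),np.median(q[:,2]),c.round(4))
u,v=w2p('side',[558,-45,95])[0].astype(int);A=a[v-30:v+30,u-40:u+40]
cv2.imwrite('pics/c5.png',cv2.resize(A[:,:,::-1],None,fx=10,fy=10,interpolation=cv2.INTER_CUBIC))
E
```

```text
t 22.33 p [558.47 -44.46 195.05] jaw 30.2 F [ 0.53 -0.06  0.21] T [-0.02 -0.1  -0.04] w 91.13 q [ -6.  18.  94.  -0.  68. -36.] xax [ 4.e-03 -5.e-04 -1.e+00]
205 101.83793382970862 [-1.20000e-03 -1.60000e-03  1.01881e+02]
```

View pics/c5.png

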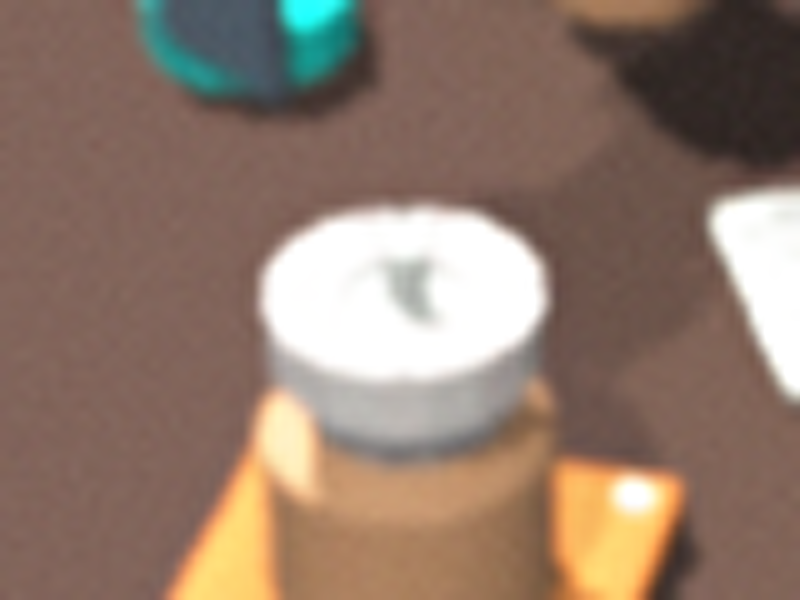

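The ring sits level over the neck (crop (405,300), top about 101.5 mm) with the knob in its hole, and the gripper is clear. I'm handing in.

```bash
python3 -c "
from workcell import env
print(env.job_done())"
```

```text
the job is handed in; nothing more can be done
None
```

The canister is closed and the job is handed in, at about 22.5 s on the robot's clock. `job_done()` reports no verdict.

- **Disc:** I centred it with two pinches and lowered it into the mouth without noticeable force. After release its top read 98.4 mm (top camera) and 99.1 mm (side camera), level, against 98 expected. So it was home before the ring came near.
- **Ring:** I took the silver ring, not the brown or turquoise one. Its lugs went down into the thread gaps without contact, and I turned it about 46° clockwise. The torque rose to about 0.4 N·m, and the commanded motion was stopped there.
- **Last checks:** The ring top reads about 101.9 mm from the side camera against 101 expected. That camera also read the disc and bench about 1 mm high. The ring's tilt is about 0.002 rad, and the gripper is open and well clear.
- **Not measured:** I could not read the clamping force on the disc directly. From the final torque I estimate roughly 16 to 55 N, depending on friction; the top of that range is close to the 60 N limit. The arm's path stayed clear of the hammer, cup and reed plate, but I did not re-measure their positions at the end.

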